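# Park the adapter ring on the bent hanger rod

### The arm

A 6-joint arm with a two-finger parallel gripper is mounted at the origin on the work surface. World frame = base frame: x ahead of the robot, y to its left, z up, the work surface at z = 0. Lengths are in m, angles in rad, forces in N, time in s.
With the tool pointing down it reaches from about 0.375 to 0.9 m from the base axis. Payload 3.1 kg.
Tool frame: the origin (TCP) lies between the finger pads; the fingertips stand 8 mm ahead of it and the grasp point (between the pads) lies 11 mm behind it; z points along the fingers, y is the line along which they close (so a half turn about z gives the same grasp; the last joint's range is limited). The gripper opens to 87 mm and grips with 3 to 60 N. Pads are 19 mm wide; open, the fingers measure 117 mm over their backs; the gripper's body (75 mm by 190 mm) begins 51 mm behind the grasp point.
Start: joints at [-1.52, 0.527, 1.433, -0, 1.181, -0.178], TCP at [0.142, -0.609, 0.231] pointing down, gripper open.
Joint ranges: [-3.08, 3.08], [-0.75, 2.2], [0.22, 2.44], [-1.43, 4.57], [0, 2.65], [-2.85, 2.85]. Speed limits (rad/s): [2.79, 2.79, 3.14, 3.14, 3.14, 3.14].

### API

Orientations are given as a unit quaternion [x, y, z, w].
In Python, from rig import robot, vision, job gives the robot as it stands.
- The arm moves only by the shell command python3 -m handwheel 'ROWS' [OPENING] [FORCE]. ROWS is JSON, a list of rows, each a list of 4 numbers: the shift along the tool's x, y, z as a fraction of full scale, then the turn about the tool's z as a fraction of full scale. A call has 1 to 20 rows; each row is the pose to reach, as a shift and turn from the pose commanded when the call began, along the tool's axes at that moment, turning the shorter way round; what a row does not reach only later rows make up. Full scale, the value 1, is 300 mm for a shift and 2 pi rad for a turn. A row lasts 1/12 s, in which the tool goes at most 41.7 mm and 7.16 degrees, less where a joint would pass 70% of its speed; a pose out of reach is approached as far as the arm can. A call with a number of a shift or a turn outside -1 to 1 is refused whole. A call with a gripper value outside its range is refused whole. OPENING is the opening in per cent of the stroke, from 0 (shut) to 100 (fully open), set as the call begins (- or left out, the last holds). The fingers move at their own pace and stop on an object; FORCE is the grip in N (left out, the last holds). Time passes only in rows, so rows that repeat a pose let the fingers close. It gives the time, the measured TCP pose, the force, the opening and the grip force at its end, in the units of the state.
- robot.get_obs(): the state, without advancing time (a new reading comes with each control period).
- vision.camera(name): name is "scene" or "top" or "wrist"; returns a dict with "frame" (400x640x3 uint8, red, green, blue), "K" (3x3 intrinsics, pixels), "cam_to_world" (4x4, takes a point from camera to world coordinates); the wrist camera has in their place "hand_eye" (4x4, takes a point from camera to tool coordinates, whose origin is the TCP and whose axes are the flange's). Camera axes: x right, y down, z forward; pixel columns grow to the right and rows downward; lengths in m; the calibration is good to about 2 mm. A picture is of the moment at which its call begins: read the wrist's pose just before it. There is no depth.
- job.hand_in(): hands the job in; it is judged then, once.
Trained networks look in the newest picture that a camera, given by its name, has taken for a name from the list of things; names that differ only in an ending like _2 or _b are one class to them, and where a whole thing is asked for, a point or a joint stands for the part that bears it (a point fixed in the world has none). Each returns a list of dicts, best first, with "conf" (0 to 1); they miss things now and then, are a little off and sometimes report something else, mostly with a low value. They report only what shows in the picture. A call takes as long as a camera call. They do not tell look-alikes from the thing itself.
- vision.look_for(camera, label): "point" ([row, column] in pixels, amid what is visible of it).
- vision.outline_of(camera, label): "mask" (400x640 bool, what is visible of it) and "point" ([row, column] in pixels, amid what is visible of it).
The state is a dict: "time": time; "q": joint angles; "joint_velocities": joint speeds; "joint_torque": joint torques, N m; "position": TCP position; "tool_rot": TCP orientation; "ft_force": force on the tool from outside, world axes, zero at the start; "moment": the same for the moment, N m; "grip_width": finger opening in m; "grip_force": force on a finger pad.
Only numpy, scipy, OpenCV 4.12 (cv2) and the standard library are available. Lean on these libraries where they do the work, as an engineer would, in place of code of your own. Each camera call takes 0.05 s, during which the arm holds its last target. There are 200 camera calls.

### The job

Put the white adapter ring away on the bent steel hanger rod: thread it over the rod's upright free end, lower it and let go so that it hangs by itself from the first level leg, then take it again and slide it along the rod round the corner until it rests against the red stop collar, and leave it hanging there squarely. The stop collar is only lightly clamped: feel for it and do not push it along the rod. Leave the mouse, slide box and lens canister where they are.

Things in the scene. Friction and masses are not known exactly. Their poses are not given: they have to be found in the camera images.
- ring_center (a point): centre of the white adapter ring with knurled rim: outer diameter 64 mm (knurl to 66, looks only), hole 34 mm, 12 mm thick, 60 to 130 g; z is its axis. Starts flat on the bench, centre 6 mm up; best gripped across the diameter. Let go at the upper bend it tips over by itself and hangs at or near the bend. On a level leg it hangs with its centre 12 mm below the rod's centre line.
- stand: white foot with a bent steel rod, 10 mm diameter; fixed. Origin on the bench below the point where the centre lines of the two level legs cross; z up. Rod centre line here (mm): upright free end (0,165,185) to (0,165,155); bend, radius 45, to (0,120,110); first leg to (0,40,110); level corner, radius 40, centre (40,40), to (40,0,110); second leg to (220,0,110); then down into the foot.
- corner (a point): the crossing of the two legs' centre lines, 110 mm up, axes as the stand; the rod itself rounds this corner inside it, 17 mm away. The rod stands on its foot plate (90 x 130 x 16 mm, centred at x 245, y 0 in the stand's frame) and nothing else holds it up, so the ring passes freely from the free end to the stop.
- free_end (a point): topmost point of the upright free end of the rod, 190 mm above the bench, axes as the stand.
- stop_face (a point): red round stop collar on the second leg, 40 mm diameter, 14 mm thick. The point is the centre of its near face (the one the ring comes to rest against), on the rod's centre line. x points along the second leg away from the arriving ring, z up. It is held on the rod by friction alone and slips when pushed with about 12 N; where along the leg it is clamped varies.
- mouse: grey computer mouse, 105 x 60 x 35 mm, origin at the centre of its underside. Leave alone.
- slide_box: blue and white box of slides, 87 x 102 x 33 mm, origin at the centre of its underside. Leave alone.
- canister: grey lens canister with metal lid, 58 mm diameter, 72 mm tall, origin at the centre of its underside. Leave alone.
There are look-alikes about, which are no part of the job. Of the things that look like the part that bears ring_center, take the one that is farthest to the robot's left at the start.

How it is judged:
By the outcome, as a careful person would: the job done as asked, in the order asked, and still so for the second after the job is handed in, with the robot touching nothing.
It also fails if it takes over 67 s, if anything falls off the work surface, if the arm or the gripper's body presses on something with over 40 N, if the wrist force passes 120 N, or if a joint passes its speed limit or range.

## Working session

There is one attempt and no reset: what is moved stays moved. The work goes in short steps, Python scripts to look and compute and a shell command to move; the robot and the scene stay as the last step left them, time stands still between calls to the robot, and variables do not carry over. Pictures are saved under pics/ and viewed, at most 10 in all, crops included, and the job is handed in when it is done.

```bash
mkdir -p pics; ls; cat > h.py <<'E'
import numpy as np, cv2
from rig import robot, vision, job
def cam(n):
    o=robot.get_obs(); c=vision.camera(n)
    if n=='wrist':
        from scipy.spatial.transform import Rotation as R
        T=np.eye(4);T[:3,:3]=R.from_quat(o['tool_rot']).as_matrix();T[:3,3]=o['position']
        c['cam_to_world']=T@c['hand_eye']
    return c
def ray(c,rc):
    d=np.linalg.inv(c['K'])@[rc[1],rc[0],1]; T=c['cam_to_world']; return T[:3,3],T[:3,:3]@d
def onz(c,rc,z):
    o,d=ray(c,rc); return o+d*(z-o[2])/d[2]
def proj(c,p):
    p=np.atleast_2d(p);T=np.linalg.inv(c['cam_to_world']);q=(T[:3,:3]@p.T+T[:3,3:4]);u=c['K']@(q/q[2]);return u[:2].T[:,::-1]
def save(c,n): cv2.imwrite('pics/'+n,c['frame'][:,:,::-1])
E
python3 - <<'E'
from h import *
print(robot.get_obs())
for n in ['scene','top']:
    c=cam(n);save(c,n+'0.png');print(c['K'][0],c['cam_to_world'].round(3).tolist())
    for l in ['ring_center','stand','free_end','corner','stop_face','mouse','slide_box','canister']:
        print(n,l,[(round(r['conf'],2),np.round(r['point']).tolist(),onz(c,r['point'],{'free_end':.19,'corner':.11,'stop_face':.11}.get(l,.006)).round(3).tolist()) for r in vision.look_for(n,l)])
E
```

```text
pics
{'time': 0.0, 'q': array([-1.51950969e+00,  5.28490951e-01,  1.43393725e+00, -1.41059091e-05,
        1.18134638e+00, -1.78516685e-01]), 'joint_velocities': array([ 0.00011566,  0.00066341,  0.00255642,  0.00013202,  0.00071099,
       -0.00147766]), 'joint_torque': array([-8.31371781e-04, -4.40036488e+01, -1.76589185e+01,  6.32309332e-02,
        5.81434497e-02, -1.55640550e-04]), 'position': array([ 0.1423433 , -0.60783247,  0.22954525]), 'tool_rot': array([ 9.93405164e-01,  1.14651598e-01,  6.28462466e-05, -1.08917257e-03]), 'ft_force': array([0.00913167, 0.4173165 , 0.79371499]), 'moment': array([ 0.06682047, -0.03093189,  0.0506508 ]), 'grip_force': 0.0, 'grip_width': 0.08689284950223758}
[382.49975791   0.         320.28046215] [[0.655, 0.563, -0.503, 1.097], [0.755, -0.49, 0.435, -0.546], [-0.002, -0.665, -0.747, 0.95], [0.0, 0.0, 0.0, 1.0]]
scene ring_center [(0.7, [182.0, 389.0], [0.557, 0.236, 0.006]), (0.69, [181.0, 360.0], [0.486, 0.163, 0.006]), (0.68, [220.0, 393.0], [0.679, 0.12, 0.006]), (0.68, [168.0, 333.0], [0.379, 0.135, 0.006])]
scene stand [(0.67, [279.0, 3
[... 491 characters left out ...]
7] [[0.073, -0.971, 0.227, 0.348], [-0.997, -0.07, 0.021, -0.066], [-0.004, -0.228, -0.974, 0.987], [0.0, 0.0, 0.0, 1.0]]
top ring_center [(0.78, [234.0, 243.0], [0.469, 0.161, 0.006]), (0.76, [280.0, 255.0], [0.354, 0.115, 0.006]), (0.74, [206.0, 208.0], [0.54, 0.266, 0.006])]
top stand [(0.82, [172.0, 382.0], [0.671, -0.206, 0.006])]
top free_end [(0.63, [198.0, 211.0], [0.522, 0.199, 0.19]), (0.61, [172.0, 382.0], [0.612, -0.179, 0.19])]
top corner [(0.97, [174.0, 379.0], [0.632, -0.184, 0.11])]
top stop_face []
top mouse [(0.92, [150.0, 194.0], [0.7, 0.327, 0.006])]
top slide_box [(0.95, [289.0, 423.0], [0.361, -0.323, 0.006])]
top canister [(0.89, [206.0, 474.0], [0.592, -0.46, 0.006])]
```

```bash
python3 -m handwheel --help 2>&1 | head -20
```

```text
invalid input: not JSON, or not a number
```

View pics/scene0.png

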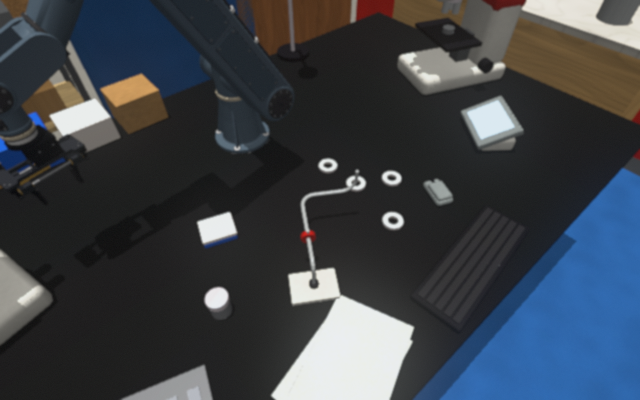

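View pics/top0.png

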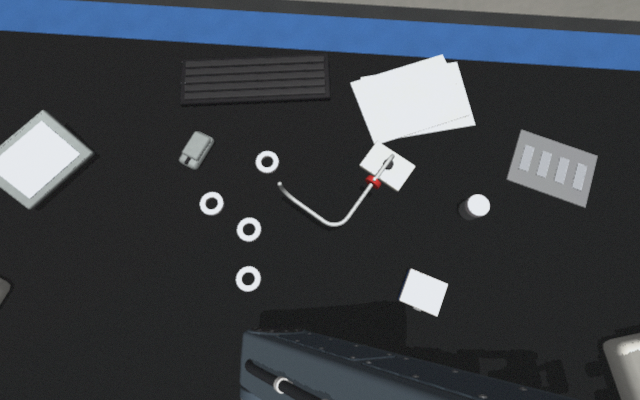

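Scene/top pictures: four rings in top at (row,col) (203,211), (229,249), (278,248), (161,267). The free end is at (183,279), the corner at about (222,335), the red collar at (181,373) and the foot at (165,387). The farthest left (+y) is (203,211), so that's the choice. Next I fit the stand and crop the chosen ring.

```bash
cat > fit.py <<'E'
from h import *
from scipy.optimize import least_squares
def rod():
    L=[(0,165,z) for z in np.linspace(190,155,8)]
    L+=[(0,120+45*np.cos(a),155-45*np.sin(a)) for a in np.linspace(0,np.pi/2,14)]
    L+=[(0,y,110) for y in np.linspace(120,40,17)]
    L+=[(40-40*np.cos(a),40-40*np.sin(a),110) for a in np.linspace(0,np.pi/2,12)]
    L+=[(x,0,110) for x in np.linspace(40,215,36)]
    return np.array(L)/1000
P=rod()
F=np.array([(245+sx*45,sy*65,16) for sx,sy in[(-1,-1),(1,-1),(1,1),(-1,1)]])/1000
def W(p,X): c,s=np.cos(p[2]),np.sin(p[2]); return np.c_[p[0]+c*X[:,0]-s*X[:,1],p[1]+s*X[:,0]+c*X[:,1],X[:,2]]
def fit(p0,names=('scene','top')):
    data=[]
    for n in names:
        c=cam(n);r=vision.outline_of(n,'stand')
        print(n,[(round(x['conf'],2),int(x['mask'].sum())) for x in r])
        m=r[0]['mask']
        data.append((n,c,m,cv2.distanceTransform((~m).astype(np.uint8),cv2.DIST_L2,5)-cv2.distanceTransform(m.astype(np.uint8),cv2.DIST_L2,5)))
    def cost(p):
        out=[]
        for n,c,m,d in data:
            uv=proj(c,W(p,np.r_[P,F])).astype(np.float32)
            v=cv2.remap(d.astype(np.float32),uv[:,1:2].copy(),uv[:,0:1].copy(),cv2.INTER_LINEAR,borderValue=50).ravel()
            k=len(P); v[:k]=np.where(v[:k]>0,v[:k],0.5*v[:k]+0) ; v[:k]+=1.0; v[0]=v[0]+0
            out.append(v)
        return np.concatenate(out)
    s=least_squares(cost,p0,loss='soft_l1',diff_step=1e-3,x_scale=[.01,.01,.05])
    return s.x,cost(s.x),data
E
python3 - <<'E'
from fit import *
c=cam('top')
fe=onz(c,(183,279),.19);ft=onz(c,(167,387),.016)
d=ft-fe;yaw=np.arctan2(d[1],d[0])-np.arctan2(-165,245)
p=np.r_[0,0,yaw];p[:2]=fe[:2]-W(p,np.array([[0,.165,0]]))[0,:2]
print('init',fe,ft,p, np.hypot(*d[:2]))
x,r,data=fit(p);print('fit',x,np.abs(r).mean())
np.save('stand.npy',x)
for n,c,m,_ in data:
    im=c['frame'].copy()
    for q in (proj(c,W(x,P))):cv2.circle(im,(int(round(q[1])),int(round(q[0]))),0,(0,255,0),-1)
    cv2.polylines(im,[np.round(proj(c,W(x,F))[:,::-1]).astype(np.int32)],True,(255,0,255))
    a,b=(150,270) if n=='scene' else (140,190)
    if n=='top': A=cv2.resize(im[130:250,190:430],None,fx=3.2,fy=3.2,interpolation=cv2.INTER_NEAREST)
    r=[(k['conf'],np.round(k['point']),onz(c,k['point'],.006).round(4)) for k in vision.look_for(n,'ring_center')];print(n,r)
cv2.imwrite('pics/a.png',A[:,:,::-1])
w=W(x,np.array([[0,.165,.19],[0,0,.11],[.2,0,.11],[.15,0,.11]]));print(w)
E
```

```text
init [0.56807435 0.05085843 0.19      ] [ 0.68364278 -0.21764684  0.016     ] [ 0.47880577 -0.087908   -0.5716515 ] 0.29232026841214964
scene [(0.79, 2142)]
top [(0.83, 2318)]
fit [ 0.48255606 -0.0907529  -0.56446185] 0.6552519
scene [(0.64, array([177., 392.]), array([0.5462, 0.2611, 0.006 ])), (0.61, array([220., 391.]), array([0.674 , 0.1156, 0.006 ])), (0.53, array([168., 327.]), array([0.3638, 0.1222, 0.006 ])), (0.52, array([185., 360.]), array([0.4997, 0.151 , 0.006 ]))]
top [(0.87, array([157., 263.]), array([0.6923, 0.1301, 0.006 ])), (0.86, array([276., 245.]), array([0.3599, 0.1424, 0.006 ])), (0.73, array([208., 212.]), array([0.5358, 0.2528, 0.006 ])), (0.54, array([233., 243.]), array([0.4738, 0.1604, 0.006 ]))]
[[ 0.57082466  0.04865174  0.19      ]
 [ 0.48255606 -0.0907529   0.11      ]
 [ 0.65153138 -0.19774515  0.11      ]
 [ 0.60928755 -0.17099709  0.11      ]]
```

View pics/a.png

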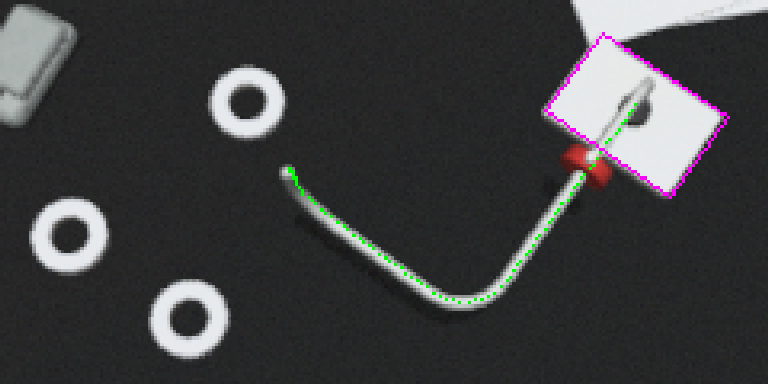

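The crop shows the chosen ring at top (203.4, 211.5), clearly the leftmost of the four. The stand fit overlays the rod within about 2 mm. I'll measure the ring and collar and work out the first move.

```bash
cat >> h.py <<'E'
from scipy.spatial.transform import Rotation as R
def pose():
    o=robot.get_obs(); M=R.from_quat(o['tool_rot']).as_matrix(); return o,M,np.arctan2(M[1,0],M[0,0])
def to(p,yaw=None):
    o,M,y=pose(); d=M.T@(np.array(p)-o['position'])/.3
    t=0 if yaw is None else -((yaw-y+np.pi)%(2*np.pi)-np.pi)/(2*np.pi)
    print('row',d.round(4).tolist(),round(t,4),'norm mm',round(np.linalg.norm(d)*300,1))
def S(x,y,z): # stand mm -> world m
    p=np.load('stand.npy');c,s=np.cos(p[2]),np.sin(p[2]);x,y,z=x/1e3,y/1e3,z/1e3
    return np.array([p[0]+c*x-s*y,p[1]+s*x+c*y,z])
def ringc(c,rc,z,w=16):
    g=c['frame'].min(2).astype(int);r,k=int(rc[0]),int(rc[1]);r0,k0=max(r-w,0),max(k-w,0)
    m=(g[r0:r+w,k0:k+w]>120).astype(np.uint8)
    cs,_=cv2.findContours(m,cv2.RETR_EXTERNAL,cv2.CHAIN_APPROX_NONE);q=max(cs,key=cv2.contourArea)
    (u,v),ax,_=cv2.fitEllipse(q); return onz(c,(v+r0,u+k0),z),ax,(v+r0,u+k0)
E
python3 - <<'E'
from h import *
c=cam('top');print(ringc(c,(203,211),.012,20))
c2=cam('scene');print(ringc(c2,(177,392),.012,16))
for cc in(c,c2):
    f=cc['frame'].astype(int);m=(f[:,:,0]>110)&(f[:,:,1]<60)&(f[:,:,2]<60)
    n,l,st,ce=cv2.connectedComponentsWithStats(m.astype(np.uint8));
    for i in range(1,n):
        if st[i,4]>15:
            w=onz(cc,ce[i][::-1],.11);p=np.load('stand.npy');d=w[:2]-p[:2];cy,s=np.cos(p[2]),np.sin(p[2]);print('red',st[i],ce[i],w,'stand',cy*d[0]+s*d[1],-s*d[0]+cy*d[1])
to([.5,-.2,.25],1.006)
E
```

```text
(array([0.54758019, 0.25606728, 0.012     ]), (22.181093215942383, 24.017911911010742), (203.01835441589355, 211.07217025756836))
(array([0.55018459, 0.2525141 , 0.012     ]), (13.471844673156738, 19.295150756835938), (177.43664169311523, 391.3238925933838))
red [366 175  15  12  56] [373.48214286 180.57142857] [ 0.61333409 -0.17073296  0.11      ] stand 0.15327753242867428 0.002387894127232587
red [301 230  14   8  60] [307.26666667 233.86666667] [ 0.60331626 -0.16554378  0.11      ] stand 0.14203769585586454 0.0014129630516616504
row [1.4709, -1.0545, -0.0648] -0.1235 norm mm 543.3
```

```bash
python3 -m handwheel '[[0.73,-0.53,-0.065,-0.12],[0.73,-0.53,-0.065,-0.12],[0.73,-0.53,-0.065,-0.12],[0.73,-0.53,-0.065,-0.12],[0.73,-0.53,-0.065,-0.12],[0.73,-0.53,-0.065,-0.12],[0.73,-0.53,-0.065,-0.12],[0.73,-0.53,-0.065,-0.12]]' 100 10; python3 -c "
from h import *
to([.5,-.02,.25],1.006)"
```

```text
time: 2.02
position: [0.3218, -0.3997, 0.2505]
tool_rot: [0.88, 0.475, 0.001, -0.001]
ft_force: [-0.1, -0.4, -0.4]
grip_width: 0.087
grip_force: 0.0
row [1.3838, -0.1993, 0.0047] -0.0027 norm mm 419.4
```

```bash
python3 -m handwheel '[[1,-0.2,0,-0.003],[1,-0.2,0,-0.003],[1,-0.2,0,-0.003],[1,-0.2,0,-0.003],[1,-0.2,0,-0.003],[1,-0.2,0,-0.003],[1,-0.2,0,-0.003]]'; python3 -c "
from h import *
to([.5,.2,.22],1.006)"
```

```text
time: 2.6
position: [0.4308, -0.1333, 0.2503]
tool_rot: [0.877, 0.48, 0.0, 0.001]
ft_force: [0.7, -0.1, -0.1]
grip_width: 0.0874
grip_force: 0.0
row [1.0599, -0.4052, 0.1001] -0.0008 norm mm 341.7
```

```bash
python3 -m handwheel '[[1,-0.38,0,0],[1,-0.38,0,0],[1,-0.38,0,0],[1,-0.38,0,0],[1,-0.38,0,0],[1,-0.38,0,0],[1,-0.38,0,0],[1,-0.38,0,0],[1,-0.38,0,0]]'; python3 - <<'E'
from h import *
to([.549,.254,.12],1.006)
c=cam('wrist');save(c,'w1.png');print([(round(r['conf'],2),np.round(r['point']),onz(c,r['point'],.012).round(3)) for r in vision.look_for('wrist','ring_center')], proj(c,[.549,.254,.012]))
E
```

```text
time: 3.35
position: [0.4974, 0.1845, 0.2503]
tool_rot: [0.876, 0.483, 0.002, -0.0]
ft_force: [-0.2, -0.2, 0.3]
grip_width: 0.0869
grip_force: 0.0
row [0.2862, 0.0209, 0.4353] 0.0002 norm mm 156.4
[(0.97, array([ 96., 335.]), array([0.561, 0.25 , 0.012])), (0.96, array([198., 331.]), array([0.495, 0.153, 0.012])), (0.74, array([143., 484.]), array([0.681, 0.114, 0.012])), (0.68, array([264., 260.]), array([0.371, 0.126, 0.012]))] [[ 99.29467446 324.20922995]]
```

View pics/w1.png

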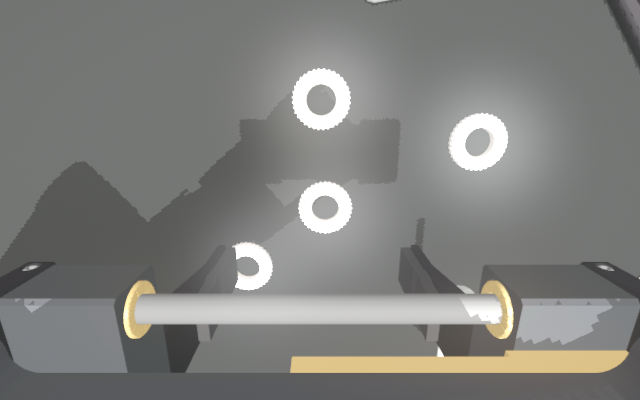

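Wrist view: the target ring is at (99,321), agreeing with the estimate (.549,.254). The neighbours are at (207,325), (265,247) and (142,478).

```bash
python3 -c "
from h import *
c=cam('wrist');print(ringc(c,(99,321),.012,45))"; python3 -m handwheel '[[0.286,0.02,0.4,0],[0.286,0.02,0.4,0],[0.286,0.02,0.4,0],[0.286,0.02,0.4,0],[0.286,0.02,0.4,0]]';  python3 - <<'E'
from h import *
c=cam('wrist');save(c,'w2.png');u=proj(c,[.549,.254,.012])[0];print(u)
r=vision.look_for('wrist','ring_center');print([(x['conf'],x['point'],onz(c,x['point'],.012)) for x in r])
to([.549,.254,.0105],1.006)
E
```

```text
(array([0.54452568, 0.25215237, 0.012     ]), (103.85279846191406, 105.568115234375), (98.1175308227539, 320.8962631225586))
time: 3.92
position: [0.5461, 0.2481, 0.1255]
tool_rot: [0.877, 0.48, -0.003, -0.001]
ft_force: [0.3, -0.8, -0.2]
grip_width: 0.0871
grip_force: 0.0
[196.45880372 318.72383988]
[(0.96, [372.1, 219.8], array([0.36756738, 0.15368755, 0.012     ])), (0.95, [230.1, 518.3], array([0.67703681, 0.13674499, 0.012     ])), (0.69, [338.0, 318.8], array([0.4730415 , 0.13506778, 0.012     ])), (0.55, [177.1, 321.1], array([0.55949622, 0.26680741, 0.012     ]))]
row [0.0238, -0.0044, 0.396] -0.0008 norm mm 119.0
```

```bash
python3 - <<'E'
from h import *
c=cv2.imread('pics/w2.png').min(2)
for th in (200,235,250):
    m=(c>th).astype(np.uint8);cs,_=cv2.findContours(m,cv2.RETR_EXTERNAL,cv2.CHAIN_APPROX_NONE)
    print(th,[(np.round(cv2.fitEllipse(q)[0],1),np.round(cv2.fitEllipse(q)[1],1)) for q in cs if cv2.contourArea(q)>1500])
cc=cam('wrist');print([onz(cc,(r,320),.012).round(4) for r in (180,190,200)])
E
```

```text
200 [(array([526.4, 242.4]), array([52.3, 72.1])), (array([314.1, 196.1]), array([70.9, 72.5])), (array([458. ,  21.5]), array([ 49.1, 128.6]))]
235 [(array([527.2, 243.3]), array([50.5, 70.4]))]
250 [(array([527.2, 243.5]), array([50.1, 69.1]))]
[array([0.5579, 0.2639, 0.012 ]), array([0.5533, 0.2566, 0.012 ]), array([0.5486, 0.2493, 0.012 ])]
```

View pics/w2.png

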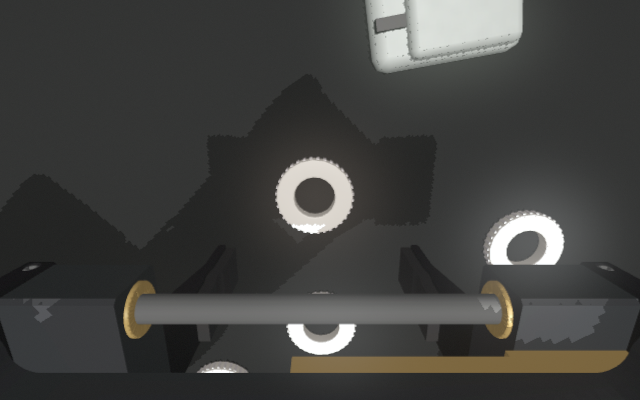

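Wrist close view: the ring is at (196,314), straight ahead of the gripper, and the expected pixel was (196,319). I'll correct 3.5 mm along tool y and descend.

```bash
python3 -m handwheel '[[0.022,-0.016,0.1,0],[0.022,-0.016,0.22,0],[0.022,-0.016,0.32,0],[0.022,-0.016,0.37,0],[0.022,-0.016,0.384,0],[0.022,-0.016,0.384,0],[0.022,-0.016,0.384,0]]'; python3 -m handwheel '[[0,0,0,0],[0,0,0,0],[0,0,0,0],[0,0,0,0],[0,0,0,0],[0,0,0,0]]' 30 25; python3 -c "
from h import *
to([.549,.254,.0105],1.006)"
```

```text
time: 4.65
position: [0.5477, 0.257, 0.0169]
tool_rot: [0.877, 0.48, 0.002, 0.0]
ft_force: [-0.0, -0.1, 0.7]
grip_width: 0.0872
grip_force: 0.0
time: 5.15
position: [0.5466, 0.2575, 0.0155]
tool_rot: [0.877, 0.481, 0.0, 0.0]
ft_force: [-0.2, -0.7, 5.0]
grip_width: 0.0616
grip_force: 24.9
row [-0.0057, 0.0129, 0.0167] -0.0005 norm mm 6.6
```

```bash
python3 - <<'E'
from h import *
o,M,y=pose();print(o['position'],o['ft_force'],o['moment'],o['grip_width'])
c=cam('scene');u=proj(c,o['position'])[0];print(u);r,k=int(u[0]),int(u[1])
a=cv2.resize(c['frame'][r-40:r+40,k-55:k+55],None,fx=4,fy=4,interpolation=cv2.INTER_CUBIC)
w=cam('wrist')['frame'][120:,140:500]
b=np.zeros((320,820,3),np.uint8);b[:,:440]=a;b[:280,440:800]=w;cv2.imwrite('pics/g1.png',b[:,:800,::-1])
E
```

```text
[0.54664649 0.25753914 0.01550992] [-0.22204115 -0.67057787  4.9939982 ] [-0.11422476 -0.02704722  0.05052456] 0.061624826857345945
[175.49701357 391.67637976]
```

View pics/g1.png

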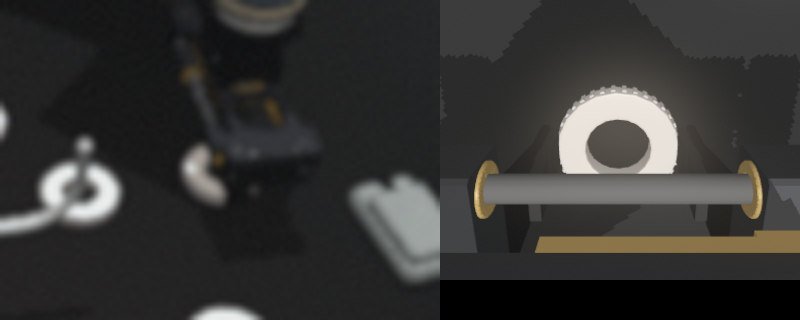

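Crops: the gripper closes on the ring, whose centre is at about (265,318) in the wrist image. I'll check the offset numerically.

```bash
python3 - <<'E'
from h import *
o,M,y=pose();c=cam('wrist');
for z in(.006,.012):
    w=onz(c,(265,318),z);print(z,M.T@(w-o['position']))
p=o['position'].copy();p[2]=.012;print(proj(c,p))
print(o['moment'],o['grip_force'])
E
```

```text
0.006 [-0.0029338  -0.00077448  0.00950666]
0.012 [ 0.00013182 -0.00077334  0.00350877]
[[265.2306539  319.46584925]]
[-0.19046727  0.06339119 -0.04440868] 24.92182480171323
```

```bash
python3 -m handwheel '[[0,0,0,0],[0,0,0,0],[0,0,0,0],[0,0,0,0]]' 100;  python3 -m handwheel '[[0,0,0.008,0],[0,0,0.018,0],[0,0,0.018,0],[0,0,0.018,0],[0,0,0.018,0]]'; python3 -m handwheel '[[0,0,0,0],[0,0,0,0],[0,0,0,0],[0,0,0,0],[0,0,0,0],[0,0,0,0]]' 30 25
```

```text
time: 5.63
position: [0.5459, 0.2574, 0.0144]
tool_rot: [0.877, 0.481, -0.0, -0.0]
ft_force: [-0.4, 0.4, 0.8]
grip_width: 0.0806
grip_force: 0.0
time: 6.05
position: [0.5462, 0.2574, 0.0092]
tool_rot: [0.877, 0.481, -0.0, -0.0]
ft_force: [-0.4, -0.2, 0.1]
grip_width: 0.0868
grip_force: 0.0
time: 6.55
position: [0.5463, 0.2574, 0.0095]
tool_rot: [0.877, 0.481, 0.0, 0.0]
ft_force: [0.2, -0.2, -0.3]
grip_width: 0.0625
grip_force: 24.9
```

```bash
python3 -m handwheel '[[0,0,-0.1,0],[0,0,-0.24,0],[0,0,-0.38,0],[0,0,-0.52,0],[0,0,-0.66,0],[0,0,-0.8,0],[0,0,-0.8,0],[0,0,-0.8,0]]'; python3 - <<'E'
from h import *
p=S(0,165,250);print(p);to(p,np.load('stand.npy')[2]+np.pi/2)
c=cam('wrist');o=robot.get_obs();g=cv2.cvtColor(c['frame'],cv2.COLOR_RGB2GRAY)
c['K'];
t=o['position'].copy();t[2]-=.0035-.006;print('exp ring top centre',proj(c,t),o['grip_width'])
f=cam('top');save(f,'t2.png')
cv2.imwrite('pics/g2.png',c['frame'][:,:,::-1])
E
```

```text
time: 7.22
position: [0.548, 0.2579, 0.2531]
tool_rot: [0.877, 0.481, 0.004, 0.001]
ft_force: [-0.4, -0.1, -1.5]
grip_width: 0.0623
grip_force: 24.9
[0.57082466 0.04865174 0.25      ]
row [-0.5472, 0.4394, 0.0094] -0.0006 norm mm 210.6
exp ring top centre [[270.59269889 317.11459349]] 0.0623385069274007
```

View pics/g2.png

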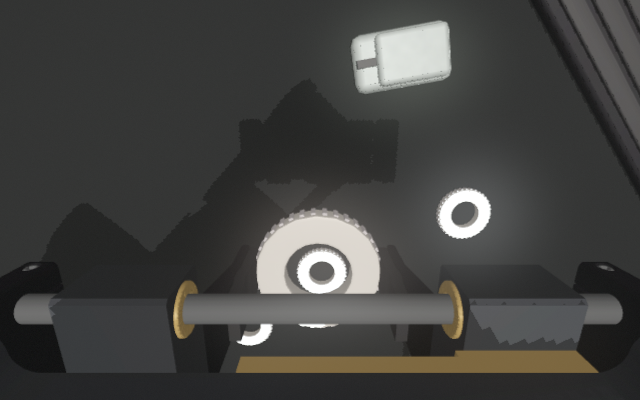

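The ring is held level, centred at about (269,318) in the wrist view as expected. I'll move it above the free end.

```bash
python3 -m handwheel '[[-0.1,0.08,0,0],[-0.2,0.16,0,0],[-0.3,0.24,0,0],[-0.4,0.32,0,0],[-0.5,0.4,0,0],[-0.547,0.44,0,0],[-0.547,0.44,0.01,0],[-0.547,0.44,0.01,0]]'; python3 - <<'E'
from h import *
p=S(0,165,212);to(p,np.load('stand.npy')[2]+np.pi/2)
for n in('wrist','top','scene'):
    c=cam(n);o=robot.get_obs();t=o['position'].copy();t[2]-=.0035
    print(n,'ring',proj(c,t),'end',proj(c,S(0,165,190)),[(round(r['conf'],2),r['point']) for r in vision.look_for(n,'free_end')])
    if n=='wrist': cv2.imwrite('pics/g3.png',c['frame'][:,:,::-1])
E
```

```text
time: 7.98
position: [0.5676, 0.0472, 0.2435]
tool_rot: [0.878, 0.479, -0.002, -0.002]
ft_force: [-0.5, 0.5, -1.0]
grip_width: 0.0624
grip_force: 24.9
row [0.0102, 0.0069, 0.1049] -0.0011 norm mm 31.7
wrist ring [[264.05987499 318.38164081]] end [[226.27601703 322.50856031]] [(0.57, [265.0, 476.4])]
top ring [[176.27910677 276.84804577]] end [[181.89740692 280.0950498 ]] [(0.77, [168.8, 381.4])]
scene ring [[156.10799042 358.08062835]] end [[170.38102114 357.07935425]] [(0.73, [281.2, 314.9])]
```

View pics/g3.png

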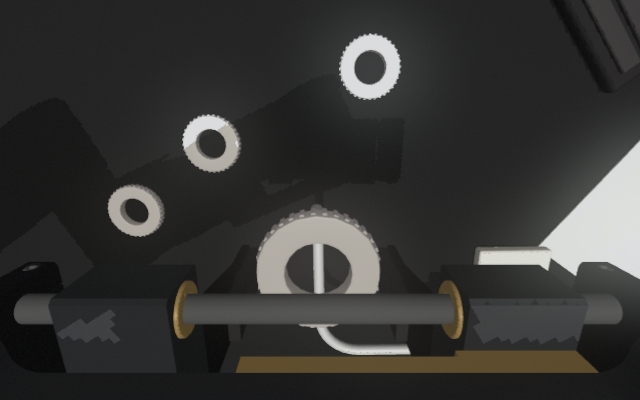

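The rod is visible through the ring hole at about (244–290, 319), centred sideways. Its tip is still hidden behind the far rim, as predicted. I'll go lower with a small x correction, then check.

```bash
python3 -m handwheel '[[0.012,0,0.04,0],[0.012,0,0.08,0],[0.012,0,0.11,0],[0.012,0,0.11,0]]'; python3 - <<'E'
from h import *
c=cam('wrist');o=robot.get_obs();t=o['position'].copy();t[2]-=.0035
print('ring',proj(c,t),'end',proj(c,S(0,165,190)))
cv2.imwrite('pics/g4.png',c['frame'][200:,180:460,::-1])
E
```

```text
time: 8.62
position: [0.5696, 0.052, 0.2116]
tool_rot: [0.877, 0.481, -0.002, -0.001]
ft_force: [-0.3, 0.1, -0.4]
grip_width: 0.0622
grip_force: 24.9
ring [[265.76003188 320.78465142]] end [[254.1024807  324.34867534]]
```

View pics/g4.png

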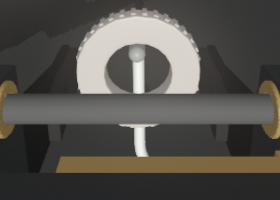

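The tip shows in the hole at full-frame (253,318) and the ring is centred at (~266,318), so it is aligned. I'll thread it down, following the start of the bend.

```bash
python3 -m handwheel '[[-0.004,0,0.05,0],[-0.006,0,0.1,0],[-0.008,0,0.15,0],[-0.014,0,0.19,0],[-0.018,0,0.22,0],[-0.022,0,0.235,0],[-0.022,0,0.235,0],[-0.022,0,0.235,0]]'; python3 - <<'E'
from h import *
o=robot.get_obs();print(o['moment'],S(0,160,0))
E
```

```text
time: 9.33
position: [0.568, 0.0455, 0.1434]
tool_rot: [0.877, 0.481, 0.0, 0.0]
ft_force: [-0.2, 0.1, 0.2]
grip_width: 0.0624
grip_force: 24.9
[-0.04892527 -0.06828261 -0.04221118] [0.56814985 0.04442735 0.        ]
```

```bash
python3 -m handwheel '[[-0.01,0,0.02,0],[-0.012,0,0.025,0],[-0.012,0,0.025,0]]';  python3 -m handwheel '[[0,0,0,0],[0,0,0,0],[0,0,0,0],[0,0,0,0],[0,0,0,0],[0,0,0,0],[0,0,0,0],[0,0,0,0],[0,0,0,0],[0,0,0,0]]' 100; python3 - <<'E'
from h import *
c=cam('wrist');s=cam('scene')
a=cv2.resize(s['frame'][130:270,280:430],None,fx=2.6,fy=2.6,interpolation=cv2.INTER_CUBIC)
b=np.zeros((400,790,3),np.uint8);b[:a.shape[0],:390]=a;b[:,390:790]=c['frame'][:,120:520];cv2.imwrite('pics/r1.png',b[:,:,::-1])
E
```

```text
time: 9.58
position: [0.5653, 0.0424, 0.1353]
tool_rot: [0.877, 0.48, -0.0, -0.0]
ft_force: [-1.2, -0.6, -0.9]
grip_width: 0.062
grip_force: 24.9
time: 10.42
position: [0.5657, 0.0425, 0.1354]
tool_rot: [0.877, 0.481, -0.0, -0.0]
ft_force: [1.1, 0.4, 0.3]
grip_width: 0.0873
grip_force: 0.0
```

View pics/r1.png

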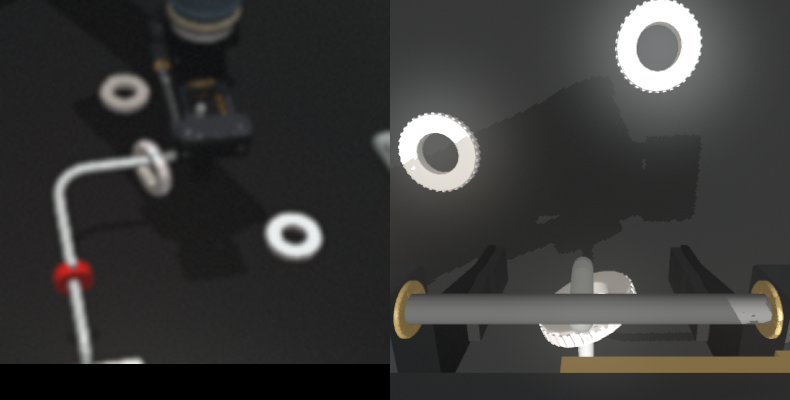

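The picture shows the ring let go and hanging on the first leg just below the bend, at scene about (194,338), turned a little. I'll raise the tool and measure numerically.

```bash
python3 -m handwheel '[[0,0,-0.13,0],[0,0,-0.26,0],[0,0,-0.36,0],[0,0,-0.36,0]]'; cat > meas.py <<'E'
from h import *
def plane(c,rc,x0=-2.0):
    o,d=ray(c,rc);a=S(x0,0,0);n=S(x0+1000,0,0)-a;w=o+d*((a-o)@n)/(d@n);return w
def st(w):
    p=np.load('stand.npy');d=w[:2]-p[:2];cy,s=np.cos(p[2]),np.sin(p[2]);return np.round(np.r_[cy*d[0]+s*d[1],-s*d[0]+cy*d[1],w[2]]*1e3,1)
def rings(names=('scene','top')):
    for n in names:
        c=cam(n);e=proj(c,S(0,90,98))[0]
        for r in vision.outline_of(n,'ring_center'):
            m=r['mask'];q=np.argwhere(m);ce=q.mean(0)
            if np.linalg.norm(ce-e)<40: print(n,round(r['conf'],2),len(q),'c',ce.round(1),'plane',st(plane(c,ce)),'z98',st(onz(c,ce,.098)))
E
python3 - <<'E'
from meas import *
c=cam('wrist');print(c['hand_eye'].round(3).tolist());print(pose()[0]['position'])
rings()
E
```

```text
time: 10.85
position: [0.57, 0.0422, 0.2502]
tool_rot: [0.877, 0.481, 0.006, 0.004]
ft_force: [0.3, -0.3, 0.3]
grip_width: 0.0871
grip_force: 0.0
[[-0.0, -0.955, -0.297, 0.081], [1.0, 0.0, -0.001, -0.001], [0.001, -0.297, 0.955, -0.155], [0.0, 0.0, 0.0, 1.0]]
[0.56821426 0.04229039 0.24733116]
scene 0.63 162 c [166.1 327.1] plane [ -2.   78.3 217.3] z98 [-126.6  100.1   98. ]
scene 0.52 157 c [194.2 338.8] plane [ -2.  115.7  95.5] z98 [  0.2 115.2  98. ]
top 0.42 175 c [204.5 300.1] plane [ -2.  113.9 100.1] z98 [ -1.7 114.3  98. ]
```

Both cameras put the ring at stand (≈-1,115,98), hanging on the first leg. I'll look straight down on it with the wrist camera to measure its twist.

```bash
python3 -m handwheel '[[-0.13,0,0,0],[-0.26,0,0,0],[-0.39,0,0,0],[-0.39,0,0,0],[-0.39,0,0,0]]'; cat >> meas.py <<'E'
def twist():
    o,M,y=pose();c=cam('wrist');print('tool',st(o['position']),'yaw-rel',y-np.load('stand.npy')[2]-np.pi/2)
    for r in vision.outline_of('wrist','ring_center'):
        q=np.argwhere(r['mask']);w=np.array([st(onz(c,p,.115))[:2] for p in q[::3]],np.float32)
        rc=cv2.minAreaRect(w);ev,V=np.linalg.eigh(np.cov(w.T));a=V[:,1];
        print(round(r['conf'],2),len(q),'mid',w.mean(0).round(1),'rect',np.round(rc[0],1),np.round(rc[1],1),'sd',np.sqrt(ev).round(1),'twist deg',round(np.degrees(np.arctan(a[1]/a[0])),1))
E
python3 -c "
from meas import *
twist()"
```

```text
time: 11.52
position: [0.5011, -0.0573, 0.2421]
tool_rot: [0.878, 0.479, -0.001, -0.001]
ft_force: [0.8, 0.5, -0.3]
grip_width: 0.0869
grip_force: 0.0
tool [ -2.2  38.2 242.1] yaw-rel -0.007730221157440154
0.81 2341 mid [-166.9  119.1] rect [-167.2  118. ] [49.  46.7] sd [12.9 14. ] twist deg -3.4
0.77 2346 mid [-93.1 174.8] rect [-92.7 173.5] [39.7 48.8] sd [11.7 14.2] twist deg -5.1
```

```bash
python3 - <<'E'
from meas import *
c=cam('wrist');cv2.imwrite('pics/raw.png',c['frame'][:,:,::-1]);np.save('c2w.npy',c['cam_to_world'])
e=proj(c,S(-2,115,115))[0];print(e,proj(c,[S(-34,115,98),S(30,115,98),S(0,165,190),S(0,60,110)]))
g=c['frame'].max(2);r,k=e.astype(int);sub=g[r-60:r+70:6,k-110:k+110:6]
for row in sub: print(' '.join('%3d'%v for v in row))
E
```

```text
[111.66238754 318.50632882] [[111.35486265 281.40072368]
 [111.01110257 355.66261777]
 [ 21.26053605 321.69353071]
 [176.76462728 321.03435592]]
214 214 197  52  52  50  48  46  46  44  43  42  42  40  41  39  39 105 104  51  40  40  39  38  39  37  36  37  36  36  35  35  35  34  35  34  33
178  83  51  51  51  50  48  45  46  44  42  42  40  41  40  41  40 113 129  54  40  40  38  38  39  38  38  36  36  37  35  36  35  35  35  34  35
 52  52  50  49  49  47  46  45  44  43  42  41  41  39  40  40  41 125 150  58  40  40  40  39  38  39  37  38  36  36  36  35  35  34  35  34  35
 50  49  50  48  46  44  45  44  42  42  41  41  40  41  40  40  41 134 167  73  41  41  41  39  39  38  37  37  35  37  35  37  34  35  34  34  34
 48  48  48  46  45  45  43  41  42  41  40  41  41  41  42  41  41 134 167  80  40  41  40  40  39  39  37  37  38  36  35  35  35  35  35  33  34
 46  46  46  44  44  43  43  40  41  40  41  39  39  41  41  42  42 131 174  78  34  32  33  38  40  40  39  38  37  36  36  36  35  36  35  34  35
 44  43  43  43  42  42  41  41  40  41  41  40  40  40  37  33  33
[... 1600 characters left out ...]
  27  29  29  30  32  32  32  33 144  92  33  33  31  32  30  29  29  29  26  27  26  25  26  36  36  35  35
 24  23  23  23  25  25  25  26  25  27  26  29  28  29  29  30  33  31 142  93  33  32  31  32  29  27  29  29  29  26  26  25  26  37  36  36  37
 23  23  24  24  25  24  25  25  26  26  26  29  27  29  30  29  31  30 141 108  31  33  30  30  31  29  30  28  28  26  26  25  33  36  35  36  38
 25  24  22  22  24  24  25  25  24  27  25  26  28  28  30  30  31  32 140 105  32  32  31  31  31  29  30  29  27  27  26  25  34  35  37  37  37
 24  24  24  24  24  23  23  25  25  27  26  26  27  28  29  30  31  31 140 108  30  31  32  30  31  29  27  26  27  27  26  28  37  37  36  39  37
```

```bash
cat >> meas.py <<'E'
def twist2(y0=115,zz=.115,th=62):
    c=cam('wrist');e=proj(c,S(-2,y0,115))[0];r,k=e.astype(int)
    f=c['frame'][r-55:r+55,k-55:k+55];m=(f.max(2)>th).astype(np.uint8)
    qs=np.argwhere(m)+[r-55,k-55];
    w=np.array([st(onz(c,p,zz))[:2] for p in qs],np.float32)
    k=(np.abs(w[:,0]+2)>9)&(np.abs(w[:,1]-y0)<32)&(np.abs(w[:,0])<45);w=w[k]
    L,Rr=w[w[:,0]<-2],w[w[:,0]>-2]
    d=Rr.mean(0)-L.mean(0);print('n',len(L),len(Rr),'L',L.mean(0),'R',Rr.mean(0),'min',w.min(0),'max',w.max(0),'twist',np.degrees(np.arctan2(d[1],d[0])).round(1),'mid',(L.mean(0)+Rr.mean(0))/2)
    return w
E
python3 -c "
from meas import *
twist2()
rings()"
```

```text
n 487 428 L [-21.478853 104.99535 ] R [ 15.78715  119.741585] min [-33.8  96.1] max [ 26.7 128.3] twist 21.6 mid [ -2.8458514 112.36847  ]
scene 0.63 130 c [184.3 357.5] plane [ -2.  170.9 130.1] z98 [-31.9 179.7  98. ]
scene 0.54 162 c [194.3 338.5] plane [ -2.  114.8  94.9] z98 [  0.8 114.2  98. ]
scene 0.53 81 c [168.7 329.4] plane [ -2.   85.1 206.3] z98 [-113.4  105.6   98. ]
```

The twist is about 23°, with the ring centred near stand (-3,113). I'll go above it, turned to match, and check the computed row.

```bash
python3 -c "
from meas import *
p=np.load('stand.npy')[2]+np.pi/2
to(S(-1.4,109.3,215),p+np.radians(22)); to(S(-1.4,109.3,92),p+np.radians(22))"
```

```text
row [0.2278, 0.0004, 0.0943] -0.0614 norm mm 74.0
row [0.2277, 0.0005, 0.5043] -0.0614 norm mm 166.0
```

```bash
python3 -m handwheel '[[0.1,0,0,-0.02],[0.2,0,0.05,-0.04],[0.228,0,0.1,-0.061],[0.228,0,0.15,-0.061],[0.228,0,0.2,-0.061],[0.228,0,0.2,-0.061]]'; python3 -c "
from meas import *
p=np.load('stand.npy')[2]+np.pi/2
o,M,y=pose();print(st(o['position']),np.degrees(y-p)); to(S(-1.4,109.3,92),p+np.radians(22))"
```

```text
time: 12.42
position: [0.5377, 0.0028, 0.1808]
tool_rot: [0.769, 0.639, -0.002, -0.002]
ft_force: [-0.6, -0.6, -0.1]
grip_width: 0.0871
grip_force: 0.0
[ -3.4 108.6 180.8] 21.841255554845656
row [-0.0003, 0.009, 0.2958] -0.0004 norm mm 88.8
```

```bash
python3 -m handwheel '[[0,0.002,0.06,0],[0,0.002,0.12,0],[0,0.002,0.17,0],[0,0.002,0.22,0],[0,0.002,0.26,0],[0,0.002,0.29,0],[0,0.002,0.295,0],[0,0.002,0.295,0]]'; python3 -m handwheel '[[0,0,0,0],[0,0,0,0],[0,0,0,0],[0,0,0,0],[0,0,0,0],[0,0,0,0],[0,0,0,0]]' 30 12
```

```text
time: 13.08
position: [0.5402, 0.0015, 0.0949]
tool_rot: [0.769, 0.639, -0.0, -0.0]
ft_force: [-0.2, -1.2, -0.5]
grip_width: 0.0871
grip_force: 0.0
time: 13.67
position: [0.5402, 0.0015, 0.0953]
tool_rot: [0.769, 0.639, 0.0, 0.0]
ft_force: [-1.3, 0.5, 1.6]
grip_width: 0.0631
grip_force: 12.0
```

```bash
python3 -m handwheel '[[-0.02,-0.008,-0.005,0.012],[-0.04,-0.016,-0.01,0.024],[-0.06,-0.024,-0.015,0.036],[-0.08,-0.032,-0.02,0.05],[-0.093,-0.037,-0.02,0.061],[-0.093,-0.037,-0.02,0.061]]'; python3 -c "
from meas import *
p=np.load('stand.npy')[2]+np.pi/2
o,M,y=pose();print(st(o['position']),np.degrees(y-p),o['moment'])
twist2(85,.125)
rings()"
```

```text
time: 14.17
position: [0.5236, -0.0245, 0.1009]
tool_rot: [0.877, 0.48, -0.0, -0.0]
ft_force: [0.5, 0.1, -0.7]
grip_width: 0.0632
grip_force: 12.0
[ -0.7  77.9 100.9] -0.32337444438589225 [ 0.00550833 -0.11076941  0.05789235]
n 3008 2892 L [-18.766193  83.74151 ] R [14.297667 84.36939 ] min [-27.8  62.5] max [ 22.4 106.6] twist 1.1 mid [-2.2342634 84.05545  ]
scene 0.64 107 c [183.4 357.8] plane [ -2.  171.7 133.4] z98 [-35.2 181.6  98. ]
```

Re-gripped and squared up with negligible force. Now straight along the first leg, then the corner.

```bash
python3 -m handwheel '[[-0.03,-0.002,0,0],[-0.06,-0.004,0,0],[-0.09,-0.005,0,0],[-0.12,-0.005,0,0],[-0.14,-0.005,0,0],[-0.14,-0.005,0,0]]'; python3 -c "
from meas import *
p=np.load('stand.npy')[2]+np.pi/2
o,M,y=pose();print(st(o['position']),np.degrees(y-p),o['moment'])"
```

```text
time: 14.92
position: [0.4993, -0.0598, 0.101]
tool_rot: [0.877, 0.48, -0.0, -0.0]
ft_force: [-0.2, 0.4, -0.7]
grip_width: 0.0635
grip_force: 12.0
[ -2.4  35.1 101. ] -0.3175627505128765 [-0.06591138 -0.07359065  0.01033444]
```

```bash
python3 -m handwheel '[[-0.014,0.002,0,-0.017],[-0.027,0.006,0,-0.033],[-0.04,0.011,0,-0.05],[-0.053,0.017,0,-0.067],[-0.065,0.025,0,-0.083],[-0.075,0.033,0,-0.1],[-0.085,0.043,0,-0.117],[-0.094,0.054,0,-0.133],[-0.101,0.066,0,-0.15]]'; python3 -c "
from meas import *
p=np.load('stand.npy')[2]+np.pi/2
o,M,y=pose();print(st(o['position']),np.degrees(y-p),o['moment'])"
```

```text
time: 15.67
position: [0.5007, -0.095, 0.101]
tool_rot: [0.561, 0.828, 0.0, 0.0]
ft_force: [0.1, 0.0, 0.4]
grip_width: 0.0633
grip_force: 12.0
[ 17.6   6.1 101. ] 54.06338638688096 [ 0.01863239 -0.13256743 -0.02963399]
```

```bash
python3 -c "
from meas import *
p=np.load('stand.npy')[2]+np.pi/2
for t in (60,66,72,78,84,90):
    a=np.radians(t);s,c=np.sin(a),np.cos(a)
    to(S(38-40*c+4*s,41.5-40*s-4*c,101),p+a)
to(S(70,1.5,101),p+np.pi/2)"
```

```text
row [-0.0129, 0.0043, 0.0] -0.0165 norm mm 4.1
row [-0.0264, 0.0078, 0.0] -0.0332 norm mm 8.3
row [-0.0396, 0.0128, 0.0] -0.0498 norm mm 12.5
row [-0.0521, 0.0191, 0.0] -0.0665 norm mm 16.6
row [-0.0639, 0.0266, 0.0] -0.0832 norm mm 20.8
row [-0.0749, 0.0354, 0.0] -0.0998 norm mm 24.8
row [-0.1504, 0.0902, 0.0] -0.0998 norm mm 52.6
```

```bash
python3 -m handwheel '[[-0.013,0.004,0,-0.017],[-0.026,0.008,0,-0.033],[-0.04,0.013,0,-0.05],[-0.052,0.019,0,-0.067],[-0.064,0.027,0,-0.083],[-0.075,0.035,0,-0.1],[-0.1,0.053,0,-0.1],[-0.125,0.072,0,-0.1],[-0.15,0.09,0,-0.1],[-0.15,0.09,0,-0.1]]'; python3 - <<'E'
from meas import *
p=np.load('stand.npy')[2]+np.pi/2
o,M,y=pose();print(st(o['position']),np.degrees(y-p),o['moment'])
# collar in the wrist and fixed cameras
for n in('wrist','top','scene'):
    c=cam(n);f=c['frame'].astype(int);m=(f[:,:,0]>70)&(f[:,:,1]<.5*f[:,:,0])&(f[:,:,2]<.5*f[:,:,0])
    k,l,s,ce=cv2.connectedComponentsWithStats(m.astype(np.uint8))
    for i in range(1,k):
        if s[i,4]>15: print(n,s[i],st(onz(c,ce[i][::-1],.11)))
E
```

```text
time: 16.5
position: [0.5452, -0.1286, 0.1013]
tool_rot: [0.281, 0.96, -0.0, 0.002]
ft_force: [0.0, -0.0, -0.2]
grip_width: 0.0634
grip_force: 12.0
[ 73.2   1.5 101.3] 89.66845471607641 [ 0.00985    -0.1473727  -0.03288805]
scene [357   0  37  21 577] [-1281.1   542.1   110. ]
scene [493   0  32  10 185] [-1231.8  1263.9   110. ]
scene [632 110   8  14  62] [-194.7 1246.9  110. ]
scene [634 150   6   9  36] [ -14.1 1110.8  110. ]
scene [300 230  16  13 122] [147.1   1.4 110. ]
```

The scene camera puts the collar centre at about x=147, so contact is expected at TCP x≈134–142. I'll approach to 120 and then feel for it in small steps.

```bash
python3 -m handwheel '[[-0.04,0,0.003,-0.001],[-0.08,0,0.006,-0.001],[-0.12,0,0.01,-0.001],[-0.15,0,0.013,-0.001],[-0.15,0,0.013,-0.001],[-0.15,0,0.013,-0.001]]' - 8; python3 -c "
from meas import *
p=np.load('stand.npy')[2]+np.pi/2
o,M,y=pose();print(st(o['position']),np.degrees(y-p),o['moment'])"; python3 -m handwheel '[[-0.01,0,0,0],[-0.02,0,0,0],[-0.02,0,0,0],[-0.02,0,0,0]]'
```

```text
time: 17.15
position: [0.5796, -0.1507, 0.0968]
tool_rot: [0.277, 0.961, 0.0, -0.001]
ft_force: [-0.1, 0.4, -1.6]
grip_width: 0.0636
grip_force: 8.0
[114.1   1.2  96.8] 90.12591722280705 [ 0.07451529 -0.1668252   0.0070437 ]
time: 17.48
position: [0.5851, -0.1541, 0.0972]
tool_rot: [0.277, 0.961, 0.0, -0.0]
ft_force: [-0.2, -0.1, -0.5]
grip_width: 0.0637
grip_force: 8.0
```

```bash
python3 -m handwheel '[[-0.003,0,0,0],[-0.007,0,0,0],[-0.007,0,0,0]]'; python3 -m handwheel '[[-0.003,0,0,0],[-0.006,0,0,0],[-0.006,0,0,0]]'
```

```text
time: 17.73
position: [0.5872, -0.1554, 0.0971]
tool_rot: [0.277, 0.961, -0.0, 0.0]
ft_force: [1.0, -0.3, -0.4]
grip_width: 0.0639
grip_force: 8.0
time: 17.98
position: [0.5887, -0.1564, 0.0971]
tool_rot: [0.277, 0.961, -0.0, 0.0]
ft_force: [-0.2, -0.5, -1.1]
grip_width: 0.0636
grip_force: 8.0
```

```bash
for i in 1 2 3 4; do python3 -m handwheel '[[-0.003,0,0,0],[-0.005,0,0,0],[-0.005,0,0,0]]' | egrep 'pos|ft'; python3 -c "
from meas import *
o=robot.get_obs();print(st(o['position']))"; done
```

```text
position: [0.5899, -0.1571, 0.0971]
ft_force: [0.0, -0.0, -0.2]
[126.2   1.4  97.1]
position: [0.5912, -0.158, 0.0971]
ft_force: [0.4, -0.3, -1.5]
[127.8   1.4  97.1]
position: [0.5925, -0.1588, 0.0971]
ft_force: [0.1, 0.0, -0.7]
[129.3   1.4  97.1]
position: [0.5938, -0.1596, 0.0971]
ft_force: [0.7, -0.0, -0.8]
[130.7   1.4  97.1]
```

```bash
python3 -m handwheel '[[-0.003,0,0,0],[-0.005,0,0,0],[-0.005,0,0,0]]' | egrep 'pos|ft'; python3 -m handwheel '[[-0.003,0,0,0],[-0.005,0,0,0],[-0.005,0,0,0]]' | egrep 'pos|ft';python3 -m handwheel '[[-0.003,0,0,0],[-0.005,0,0,0],[-0.005,0,0,0]]' | egrep 'pos|ft'
```

```text
position: [0.595, -0.1604, 0.0971]
ft_force: [-0.0, 1.0, 0.1]
position: [0.5963, -0.1612, 0.0971]
ft_force: [-0.2, -0.2, -0.7]
position: [0.5976, -0.162, 0.0971]
ft_force: [0.2, -0.3, -1.3]
```

```bash
python3 -m handwheel '[[-0.003,0,0,0],[-0.005,0,0,0],[-0.005,0,0,0]]' | egrep 'pos|ft'; python3 -m handwheel '[[-0.003,0,0,0],[-0.005,0,0,0],[-0.005,0,0,0]]' | egrep 'pos|ft'; python3 - <<'E'
from meas import *
print(st(robot.get_obs()['position']))
for n in('top','scene'):
    c=cam(n);f=c['frame'].astype(int);m=(f[:,:,0]>70)&(f[:,:,1]<.5*f[:,:,0])&(f[:,:,2]<.5*f[:,:,0])
    k,l,s,ce=cv2.connectedComponentsWithStats(m.astype(np.uint8))
    for i in range(1,k):
        if s[i,4]>5: print(n,s[i],ce[i],st(onz(c,ce[i][::-1],.11)))
E
```

```text
position: [0.5988, -0.1628, 0.0971]
ft_force: [-0.2, -0.0, -0.2]
position: [0.6001, -0.1635, 0.0971]
ft_force: [-0.1, 0.7, -0.4]
[138.2   1.4  97.1]
scene [357   0  37  21 577] [374.11958406   7.65511265] [-1281.1   541.8   110. ]
scene [492   0  33  10 188] [506.27659574   2.85638298] [-1232.4  1263.1   110. ]
scene [632 110   8  14  62] [636.69354839 117.80645161] [-194.7 1246.9  110. ]
scene [634 149   6  10  37] [637.27027027 154.43243243] [ -14.8 1111.4  110. ]
scene [302 232  13  11  86] [307.69767442 236.05813953] [149.5   1.6 110. ]
```

```bash
python3 -m handwheel '[[-0.003,0,0,0],[-0.005,0,0,0],[-0.005,0,0,0]]' | egrep 'pos|ft'; python3 -m handwheel '[[-0.003,0,0,0],[-0.005,0,0,0],[-0.005,0,0,0]]' | egrep 'pos|ft|wid'
```

```text
position: [0.6014, -0.1643, 0.0971]
ft_force: [0.3, -0.2, -0.6]
position: [0.602, -0.1647, 0.0969]
ft_force: [-1.5, 0.5, -0.0]
grip_width: 0.0633
```

```bash
python3 -m handwheel '[[-0.003,0,0,0],[-0.005,0,0,0],[-0.005,0,0,0]]' | egrep 'pos|ft'; python3 -c "
from meas import *
o=robot.get_obs();print(st(o['position']),o['moment'])"
```

```text
position: [0.6023, -0.1649, 0.0967]
ft_force: [-5.0, 2.3, 1.1]
[140.8   1.4  96.7] [0.47785432 0.54106176 0.0057041 ]
```

Contact is felt at TCP x≈140.6 with 5.5 N, below the 12 N slip force, and it matches the visual estimate. I'll relax the push, settle the ring on the rod and release.

```bash
python3 -m handwheel '[[0.004,0,0,0],[0.004,0,0.003,0],[0.004,0,0.003,0]]'; python3 -m handwheel '[[0,0,0,0],[0,0,0,0],[0,0,0,0],[0,0,0,0],[0,0,0,0],[0,0,0,0],[0,0,0,0],[0,0,0,0]]' 100;  python3 -c "
from meas import *
o=robot.get_obs();print(st(o['position']),o['moment'])"
```

```text
time: 21.33
position: [0.6022, -0.1649, 0.0959]
tool_rot: [0.277, 0.961, 0.0, -0.001]
ft_force: [-3.3, 2.0, 0.6]
grip_width: 0.0634
grip_force: 8.0
time: 22.0
position: [0.6028, -0.1653, 0.0962]
tool_rot: [0.277, 0.961, -0.0, 0.0]
ft_force: [0.3, 0.5, 0.2]
grip_width: 0.0869
grip_force: 0.0
[141.5   1.4  96.2] [ 0.02207508 -0.10897347 -0.03951551]
```

```bash
python3 -m handwheel '[[0,0,-0.05,0],[0,0,-0.15,0],[0,0,-0.25,0],[0,0,-0.38,0],[-0.1,0,-0.5,0],[-0.25,0,-0.5,0],[-0.25,0,-0.5,0],[-0.25,0,-0.5,0]]' | egrep 'pos|ft|time'; python3 - <<'E'
from meas import *
c=cam('wrist');e,u=proj(c,[S(137,1.5,115),S(137,1.5,98)]);print(e,u)
r,k=e.astype(int);f=c['frame'].astype(int)
red=(f[:,:,0]>50)&(f[:,:,1]<.55*f[:,:,0])&(f[:,:,2]<.55*f[:,:,0])
wh=f.min(2)>60
for row in range(r-40,r+40,2): print(row,''.join('R' if red[row,j] else '#' if wh[row,j] else '.' for j in range(k-60,k+60,2)))
E
```

```text
time: 22.67
position: [0.6682, -0.2069, 0.2466]
ft_force: [-0.5, -0.0, -0.8]
[103.82877767 319.11762619] [103.7226373  319.03158101]
63 ..........................#######...........................
65 ..........................#######...........................
67 ...........................######...........................
69 ...........................######...........................
71 ...........................######...........................
73 ...........................######...........................
75 ...........................######...........................
77 ...........................######...........................
79 ...........................######...........................
81 ...........................######...........................
83 ...........................######...........................
85 ...........................######...........................
87 ...........................######...........................
89 ...........................######...........................
91 ...........................######...........................
93 ....
[... 913 characters left out ...]
........RRRRRRRRR######RRRRRRRRR..................
123 ..................RRRRRRRRR#####RRRRRRRRRR..................
125 ..................RRRRRRRRRRR##RRRRRRRRRRR..................
127 ...................RRRRRRRRRRRRRRRRRRRRR....................
129 ...........................######...........................
131 ...........................######...........................
133 ...........................######...........................
135 ...........................######...........................
137 ...........................######...........................
139 ...........................######...........................
141 ...........................######...........................
```

Top-down wrist data show the ring square to the rod, directly against the collar. I'll check the possible gap at full resolution.

```bash
python3 - <<'E'
from meas import *
c=cam('wrist');f=c['frame'].astype(int)
for row in range(104,114): print(row,[tuple(f[row,j]) for j in (300,308,332,340)])
e=proj(c,[S(130,1.5,130),S(140,1.5,130),S(143,1.5,130)]);print(e)
c=cam('scene');g=c['frame'].astype(int);m=(g[:,:,0]>70)&(g[:,:,1]<.5*g[:,:,0])&(g[:,:,2]<.5*g[:,:,0]);m[:200]=0;m[:,600:]=0
q=np.argwhere(m);print(len(q),q.mean(0),st(onz(c,q.mean(0),.11)),q.min(0),q.max(0))
E
```

```text
104 [(np.int64(152), np.int64(147), np.int64(145)), (np.int64(210), np.int64(210), np.int64(209)), (np.int64(209), np.int64(211), np.int64(209)), (np.int64(203), np.int64(200), np.int64(193))]
105 [(np.int64(152), np.int64(147), np.int64(145)), (np.int64(210), np.int64(210), np.int64(209)), (np.int64(201), np.int64(202), np.int64(199)), (np.int64(204), np.int64(200), np.int64(192))]
106 [(np.int64(152), np.int64(147), np.int64(144)), (np.int64(210), np.int64(210), np.int64(209)), (np.int64(203), np.int64(204), np.int64(201)), (np.int64(203), np.int64(198), np.int64(191))]
107 [(np.int64(152), np.int64(146), np.int64(144)), (np.int64(210), np.int64(210), np.int64(209)), (np.int64(210), np.int64(212), np.int64(209)), (np.int64(197), np.int64(193), np.int64(186))]
108 [(np.int64(152), np.int64(147), np.int64(144)), (np.int64(210), np.int64(210), np.int64(209)), (np.int64(210), np.int64(212), np.int64(209)), (np.int64(198), np.int64(193), np.int64(186))]
109 [(np.int64(153), np.int64(148), np.int64(144)), (np.int64(210), np.int64(210), np.int64(209)), (np.int64(210), np.int64(212), np.in
[... 282 characters left out ...]
50), np.int64(143)), (np.int64(210), np.int64(212), np.int64(212)), (np.int64(210), np.int64(212), np.int64(206)), (np.int64(203), np.int64(197), np.int64(190))]
112 [(np.int64(134), np.int64(129), np.int64(123)), (np.int64(199), np.int64(200), np.int64(197)), (np.int64(202), np.int64(201), np.int64(193)), (np.int64(197), np.int64(191), np.int64(183))]
113 [(np.int64(64), np.int64(56), np.int64(54)), (np.int64(76), np.int64(66), np.int64(62)), (np.int64(140), np.int64(133), np.int64(127)), (np.int64(135), np.int64(128), np.int64(122))]
[[ 98.88823666 319.085402  ]
 [112.38553255 319.04579642]
 [116.37527194 319.03408919]]
83 [235.53012048 307.87951807] [147.8   2.3 110. ] [232 302] [241 314]
```

```bash
python3 - <<'E'
from meas import *
c=cam('wrist');f=c['frame'].astype(int)
red=(f[:,:,0]>50)&(f[:,:,1]<.55*f[:,:,0]);wh=f.min(2)>95
for j in range(299,343,3):
    w=np.where(wh[90:130,j])[0]+90; r=np.where(red[90:150,j])[0]+90
    print(j,w.min(),w[np.r_[True,np.diff(w)==1].cumprod().astype(bool)].max(),r.min() if len(r) else None,f[110:119,j,0].tolist(),f[110:119,j,1].tolist())
E
```

```text
299 101 115 118 [154, 154, 155, 155, 157, 145, 73, 79, 100] [149, 149, 149, 150, 152, 140, 65, 44, 44]
302 101 115 117 [144, 144, 144, 148, 161, 149, 81, 87, 104] [138, 139, 138, 143, 155, 144, 71, 42, 45]
305 100 115 117 [165, 174, 200, 200, 194, 152, 87, 89, 118] [159, 170, 201, 201, 194, 147, 77, 43, 48]
308 100 116 117 [199, 199, 199, 201, 211, 201, 120, 89, 127] [197, 198, 198, 201, 212, 202, 115, 43, 51]
311 100 116 117 [211, 211, 210, 210, 211, 202, 129, 90, 128] [212, 212, 212, 212, 212, 203, 116, 44, 50]
314 90 116 118 [208, 208, 208, 206, 197, 202, 145, 113, 131] [210, 210, 210, 207, 197, 204, 140, 96, 52]
317 90 117 118 [201, 205, 206, 211, 210, 203, 153, 147, 137] [201, 206, 208, 212, 212, 204, 149, 134, 55]
320 90 117 118 [201, 210, 211, 211, 211, 204, 165, 139, 149] [202, 212, 213, 212, 213, 205, 162, 121, 57]
323 90 116 118 [208, 202, 211, 211, 211, 206, 166, 104, 149] [210, 202, 212, 212, 212, 207, 164, 68, 58]
326 101 116 117 [211, 210, 211, 211, 210, 205, 166, 97, 146] [212, 212, 212, 213, 212, 207, 164, 46, 55]
329 101 116 117 [210, 210, 210, 208, 201, 205, 167, 101, 148] [212, 211, 211, 209, 201, 207, 162, 47, 56]
332 101 116 117 [210, 211, 211, 211, 211, 205, 166, 105, 154] [212, 212, 212, 212, 212, 204, 160, 47, 57]
335 101 116 117 [201, 204, 203, 201, 205, 205, 165, 103, 149] [195, 198, 196, 195, 202, 201, 158, 51, 55]
338 101 116 117 [205, 188, 210, 210, 210, 204, 163, 103, 141] [202, 184, 207, 207, 206, 198, 156, 53, 54]
341 101 116 118 [191, 191, 192, 197, 202, 197, 155, 63, 89] [185, 185, 186, 191, 196, 192, 150, 45, 45]
```

The ring and collar are directly adjacent (white ends at row 116, red begins at 117), the ring is square, and the gripper is well clear.

```bash
python3 -c "
from h import *
print(job.hand_in())"
```

```text
the job is handed in; nothing more can be done
None
```

The white adapter ring now hangs square against the red stop collar. It was threaded, left hanging on the first leg, re-gripped and slid round the corner. It met the collar at about 5.5 N, under the 12 N slip force, and the job was handed in at about 23 s with no verdict returned.

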